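# Fetch the small bowl from behind the tall pots

### The job

I want to glaze the small low bowl that is hemmed in by the three tall pots on the ware tray. First clear all three tall pots onto the empty plywood board, then take the bowl and stand it in the middle of the banding wheel, then put each tall pot back upright on the very spot on the tray where it stood before (which way round it is turned does not matter). The ware is fragile: set everything down without dropping it, tip nothing over, and leave the jar, the pencil pot and the brush alone.

Things in the scene. Friction and masses are not known exactly. Their poses are not given: they have to be found in the camera images.
- ware_tray: Fixed tray with a pale plaster floor and wooden rim, lying on the table, 200 (x) by 230 (y) mm, floor 12 mm thick, its upper face 12 mm above the origin; a rim 8 mm wide rising 12 mm above the floor along the two short sides (at y = +-111) and the far side (at x = +96), open towards the robot. Origin: centre of the underside. The bowl and the three tall pots stand on its floor; it lies turned by up to 17 degrees.
- side_board: Fixed empty plywood board, 250 (x) by 170 (y) mm, 15 mm thick, lying on the table to one side (left or right, it varies): the clearing area, with room for the three pots in a row along its x. Origin: centre of the underside; upper face 15 mm above it.
- banding_wheel: Potter's banding wheel on the other side: a round aluminium disc of 170 mm diameter on a dark steel foot; it does not turn here. Origin: centre of the underside of the foot; the flat top face is 65 mm above it, z is its axis.
- bowl: Small low open bowl of unglazed pale terracotta, outside diameter 50 mm (straight wall from 9 mm up), 36 mm high, wall 4 mm, 90 g or so. Origin: centre of its underside, z up its axis. It stands on the tray among the tall pots (one on the robot's side of it, one to its left, one to its right), with only about 5 to 22 mm between, too little for fingers or gripper until they are cleared.
- beaker: Tall straight round open beaker of unglazed pale terracotta, diameter 54 mm at the foot to 56 mm at the rim, 105 mm high, wall 4 mm, about 250 g. Origin: centre of its underside, z up its axis.
- bottle_vase: Bottle-shaped vase of unglazed pale terracotta: belly 62 mm across at 25 mm height, foot 52 mm across, narrow straight neck 26 mm across from 74 mm up to the top at 122 mm, about 250 g. Origin: centre of its underside, z up its axis.
- square_vase: Tall square open vase of unglazed pale terracotta, 48 by 48 mm, 110 mm high, wall 5 mm, about 250 g. Origin: centre of its underside, z up its axis; x and y are square to its flat faces.
- glaze_jar: Bystander: closed glaze jar, 72 mm across, 85 mm high, at a far corner of the tray. Origin: centre of its underside. Leave it alone.
- pencil_pot: Bystander: white pot, 68 mm across, 90 mm high, with pencils up to 140 mm height, at a far corner of the tray. Origin: centre of its underside. Leave it alone.
- brush: Bystander: flat brush, about 190 mm long and 42 mm wide, lying across the table between the tray and the robot, 20 mm high. Leave it alone.

How it is judged (in metres and radians):
On the way, in this order (a step that is already met when the one before it is completed fails the run):
1. all three tall pots stand upright and released on the plywood side board (x of beaker in the frame of side_board between -0.12 and 0.12 m and y of beaker in the frame of side_board between -0.08 and 0.08 m and z of beaker in the frame of side_board between 0.009 and 0.021 m and angle between each of beaker, bottle_vase, square_vase's own z axis and vertical below 0.1 rad and contact force between the fingers and beaker below 0.1 N and linear speed of each of beaker, bottle_vase, square_vase below 0.03 m/s and x of bottle_vase in the frame of side_board between -0.12 and 0.12 m and y of bottle_vase in the frame of side_board between -0.08 and 0.08 m and z of bottle_vase in the frame of side_board between 0.009 and 0.021 m and contact force between the fingers and bottle_vase below 0.1 N and x of square_vase in the frame of side_board between -0.12 and 0.12 m and y of square_vase in the frame of side_board between -0.08 and 0.08 m and z of square_vase in the frame of side_board between 0.009 and 0.021 m and contact force between the fingers and square_vase below 0.1 N), for 0.2 s.
2. the bowl stands upright and released in the middle of the banding wheel, within 15 mm (horizontal distance between bowl and banding_wheel below 0.015 m and z of bowl in the frame of banding_wheel between 0.059 and 0.071 m and angle between bowl's own z axis and vertical below 0.1 rad and contact force between the fingers and bowl below 0.1 N and linear speed of bowl below 0.03 m/s), for 0.2 s.
At the end, for the whole second after the job is handed in: The bowl stands upright on the banding wheel within 15 mm of its centre, and each of the three tall pots stands upright within 15 mm of where it stood at the start; all released and at rest (all of step 2 and distance of each of beaker, bottle_vase, square_vase from where it was at the start of the episode below 0.015 m and angle between each of beaker, bottle_vase, square_vase's own z axis and vertical below 0.1 rad and contact force between the fingers and beaker below 0.1 N and linear speed of each of beaker, bottle_vase, square_vase below 0.03 m/s and contact force between the fingers and bottle_vase below 0.1 N and contact force between the fingers and square_vase below 0.1 N); the robot touches nothing.
It fails at once if a pot or the bowl is tipped over (more than 40 degrees) (angle between any of beaker, bottle_vase, square_vase, bowl's own z axis and vertical above 0.7 rad).
It fails at once if a pot or the bowl is dropped or knocked flying (over 0.5 m/s while not held, a fall of about 13 mm) ((linear speed of beaker above 0.5 m/s and contact force between the fingers and beaker below 0.1 N) or (linear speed of bottle_vase above 0.5 m/s and contact force between the fingers and bottle_vase below 0.1 N) or (linear speed of square_vase above 0.5 m/s and contact force between the fingers and square_vase below 0.1 N) or (linear speed of bowl above 0.5 m/s and contact force between the fingers and bowl below 0.1 N)).
It fails at once if the jar, the pencil pot or the brush is moved by more than 30 mm (distance of any of glaze_jar, pencil_pot, brush from where it was at the start of the episode above 0.03 m).
It also fails if it takes over 146 s, if anything falls off the work surface, if the arm or the gripper's body presses on something with over 40 N, if the wrist force passes 120 N, or if a joint passes its speed limit or range.

### The arm

A 6-joint arm with a two-finger parallel gripper is mounted at the origin on the work surface. World frame = base frame: x ahead of the robot, y to its left, z up, the work surface at z = 0. Lengths are in m, angles in degrees, forces in N, time in s.
With the tool pointing down it reaches from about 0.4 to 0.825 m from the base axis. Payload 7 kg.
Tool frame: the origin (TCP) lies midway between the tips of the shut fingers; the grasp point (between the pads) lies 19 mm behind it; x points along the fingers, z is the direction in which the jaws open and shut, and the axes are right-handed (so a half turn about x gives the same grasp; the last joint's range is limited). The gripper opens to 88 mm and grips with 3 to 60 N. Pads are 19 mm wide; open, the fingers measure 130 mm over their backs; the gripper's body (78 mm by 193 mm) begins 47 mm behind the grasp point.
Start: joints at [83.829, 20.546, 0.682, 0, -70.136, -16.507], TCP at [0.26, 0.623, 0.227] pointing down, gripper open.
Joint ranges: [-176.03, 176.03], [-82.01, 121.73], [-58.28, 71.71], [-173.87, 95.51], [-174.79, -0.11], [-173.66, 173.66]. Speed limits (degrees/s): [136.94, 136.94, 172.46, 180, 180, 180].

### API

Orientations are given as [roll, pitch, yaw] about the fixed x, y, z axes, in that order (R = Rz(yaw) Ry(pitch) Rx(roll)).
In Python, from plant import ctrl gives the robot as it stands.
- The arm moves only by the tool servo_tool, never from a script. Its argument "motion" is a list of rows, each an object with "offset": the shift along the tool's x, y, z in m, a list of three; "roll": the turn about the tool's x in degrees; "claw": the opening, from -1 (shut) to 1 (fully open), so that 0 is half open. In form: [{"offset": [x, y, z], "roll": roll, "claw": claw}, ...]. A call has 1 to 12 rows; each row shifts and turns the commanded pose from where the row before left it, along the tool's axes as they then stand; what a row does not reach is not made up. A row lasts 1/8 s, in which the tool goes at most 62.5 mm and 10.7 degrees, less where a joint would pass 70% of its speed; a pose out of reach is approached as far as the arm can. A call is refused whole if a number of a shift passes 0.0625 or a number of a turn 10.7, either way. A call with a gripper value outside its range is refused whole. The fingers move at their own pace and stop on an object; the grip force is fixed at half the most. Time passes only in rows, so rows that do not move let the fingers close. It gives the time, the measured TCP pose, the force and the opening at its end, in the units of the state.
- ctrl.get_obs(): the state, without advancing time (a new reading comes with each control period).
- ctrl.snapshot(name): name is "side" or "top"; returns a dict with "frame" (400x640x3 uint8, blue, green, red), "z_map" (400x640 float32, m along the optical axis (not along the pixel's ray), 0 where there is no reading), "mtx" (3x3 intrinsics, pixels), "extrinsics" (4x4, takes a point from camera to world coordinates). Camera axes: x right, y up, looking along -z (the intrinsics and any distortion apply to the point x, -y, -z); pixel columns grow to the right and rows downward; lengths in m; the calibration is good to about 2 mm. A picture is of the moment at which its call begins.
- ctrl.close_job(): hands the job in, once; it reports no verdict.
The state is a dict: "clock": time; "joint_pos": joint angles; "qvel": joint speeds; "tau": joint torques, N m; "tool_pos": TCP position; "orientation": TCP orientation; "force": force on the tool from outside, world axes, zero at the start; "moment": the same for the moment, N m; "opening": finger opening in m.
Only numpy, scipy, OpenCV 4.12 (cv2) and the standard library are available. Lean on these libraries where they do the work, as an engineer would, in place of code of your own. Each camera call takes 0.05 s, during which the arm holds its last target.

## Working session

There is one attempt and no reset: what is moved stays moved. The work goes in short steps, Python scripts to look and compute and a tool call to move; the robot and the scene stay as the last step left them, time stands still between calls to the robot, and variables do not carry over. Pictures are saved under pics/ and viewed, and the job is handed in when it is done.

Besides the shell and the picture viewer there is one more tool, called by a JSON object that holds its "name" and its "arguments". servo_tool: Moves the arm, as the interface text tells. Its arguments: {"type":"object","properties":{"motion":{"type":"array"}},"required":["motion"]}

```bash
ls; mkdir -p pics
python3 - <<'E'
from plant import ctrl
import cv2,numpy as np
print(ctrl.get_obs())
for n in ("top","side"):
    s=ctrl.snapshot(n)
    cv2.imwrite(f"pics/{n}0.png",s["frame"]); print(n,s["mtx"],s["extrinsics"],s.keys())
    np.savez(f"{n}0.npz",**s)
E
```

```text
pics
{'clock': 0.0, 'joint_pos': array([ 8.38300809e+01,  2.05926199e+01,  6.33943310e-01, -2.01828016e-02,
       -7.01359098e+01, -1.65052078e+01]), 'qvel': array([-0.00986743, -0.03774941,  0.05725688,  0.13517621,  0.09558147,
        0.06677312]), 'tau': array([-7.50570180e-04, -5.82735193e+01,  2.93040454e+01,  6.99710503e+00,
        6.87916239e-03, -1.84010605e-04]), 'tool_pos': array([0.26007054, 0.62235728, 0.22561041]), 'orientation': array([   5.16434332,   89.90352887, -107.5176572 ]), 'force': array([-0.05287232, -0.58441406,  0.07604734]), 'moment': array([-0.02622491, -0.02638886, -0.02143107]), 'opening': 0.08776802398294214}
top [[382.93585143   0.         321.6800191 ]
 [  0.         382.93585143 203.89121839]
 [  0.           0.           1.        ]] [[ 0.02329387  0.99122469 -0.13011924  0.45417065]
 [-0.99926759  0.02703752  0.02707864  0.01066466]
 [ 0.03035912  0.12939317  0.99112851  1.06075629]
 [ 0.          0.          0.          1.        ]] dict_keys(['frame', 'z_map', 'mtx', 'extrinsics'])
side [[387.76017029   0.         312.84385356]
 [  0.         387.76017029 203.31106671]
 [  0.           0.           1.        ]] [[ 0.71383619  0.54525803 -0.43946738  0.16495347]
 [-0.70018629  0.54376375 -0.46266634 -0.4527055 ]
 [-0.0133061   0.63797701  0.76994044  0.7958846 ]
 [ 0.          0.          0.          1.        ]] dict_keys(['frame', 'z_map', 'mtx', 'extrinsics'])
```

View pics/top0.png

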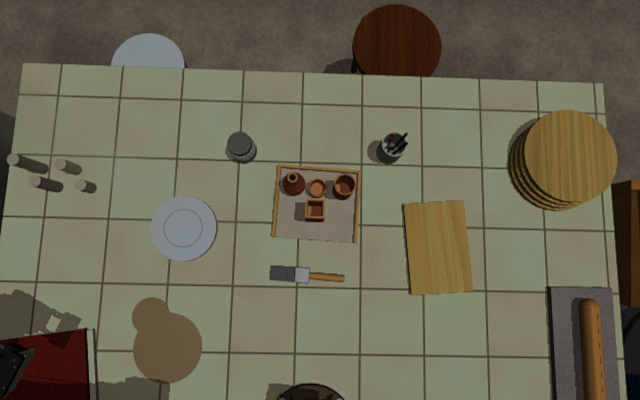

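View pics/side0.png

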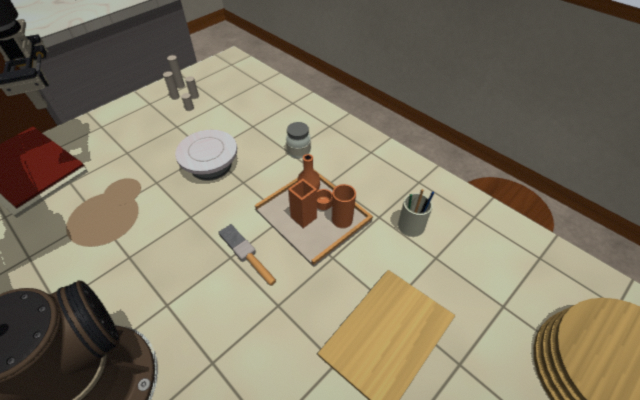

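Top view: bottle at about (292,184), bowl (317,188), beaker (344,186), square vase (315,210), board centre (438,247), wheel (184,228), brush (305,275). Now the measurements.

```bash
cat > h.py <<'E'
import numpy as np,cv2
def cloud(s):
    m=s["mtx"];z=s["z_map"];E=s["extrinsics"]
    v,u=np.mgrid[0:z.shape[0],0:z.shape[1]]
    p=np.stack([(u-m[0,2])/m[0,0]*z,-(v-m[1,2])/m[1,1]*z,-z],-1)
    w=p@E[:3,:3].T+E[:3,3]; w[z==0]=np.nan
    return w
def ray(s,u,v,h):
    m=s["mtx"];E=s["extrinsics"]
    d=E[:3,:3]@np.array([(u-m[0,2])/m[0,0],-(v-m[1,2])/m[1,1],-1]); o=E[:3,3]
    return o+d*(h-o[2])/d[2]
def proj(s,p):
    E=s["extrinsics"];q=E[:3,:3].T@(np.asarray(p)-E[:3,3]);m=s["mtx"]
    return np.array([m[0,0]*q[0]/-q[2]+m[0,2], m[1,1]*-q[1]/-q[2]+m[1,2]])
E
python3 - <<'E'
from h import *
for n in("top","side"):
    s=dict(np.load(n+"0.npz")); w=cloud(s); f=s["frame"]
    hsv=cv2.cvtColor(f,cv2.COLOR_BGR2HSV)
    c=proj(s,[0.52,0,0.05]); print(n,c)
    print("table z", [np.round(w[int(v),int(u)],3) for u,v in [proj(s,[0.45,-0.15,0]),proj(s,[0.6,0.12,0]),proj(s,[.35,.1,0])]])
    # height levels inside tray
    m=(w[...,0]>.4)&(w[...,0]<.68)&(abs(w[...,1])<.16)&(w[...,2]>.035)&(w[...,2]<.14)
    k,l,st,ce=cv2.connectedComponentsWithStats(m.astype(np.uint8))
    for i in range(1,k):
        if st[i,4]>15:
            p=w[l==i]; print(st[i],p.min(0).round(3),p.max(0).round(3))
    x,y=int(c[0]),int(c[1]); r=60
    cr=cv2.resize(f[y-r:y+r,x-r:x+r],None,fx=5,fy=5,interpolation=cv2.INTER_CUBIC); print(x-r,y-r)
    cv2.imwrite(f"pics/{n}0c.png",np.clip(cr*1.5,0,255).astype(np.uint8))
E
```

```text
top [314.67205946 228.83122494]
table z [array([ 0.452, -0.15 , -0.002]), array([0.6  , 0.12 , 0.001]), array([0.353, 0.102, 0.003])]
[283 172  22  23 418] [0.612 0.031 0.037] [0.67  0.088 0.139]
[333 173  23  26 326] [ 0.604 -0.098  0.035] [ 0.659 -0.044  0.121]
[308 178  19  19 105] [ 0.609 -0.028  0.036] [0.657 0.021 0.053]
[305 198  20  23 280] [ 0.543 -0.021  0.036] [0.592 0.026 0.126]
254 168
side [290.72442731 218.20652699]
table z [array([ 0.448, -0.15 ,  0.003]), array([0.586, 0.105, 0.025]), array([ 0.351,  0.102, -0.   ])]
[ 288  154   68   69 2301] [ 0.536 -0.1    0.035] [0.665 0.089 0.137]
230 158
```

```bash
ls pics
```

```text
side0.png
side0c.png
top0.png
top0c.png
```

View pics/top0c.png

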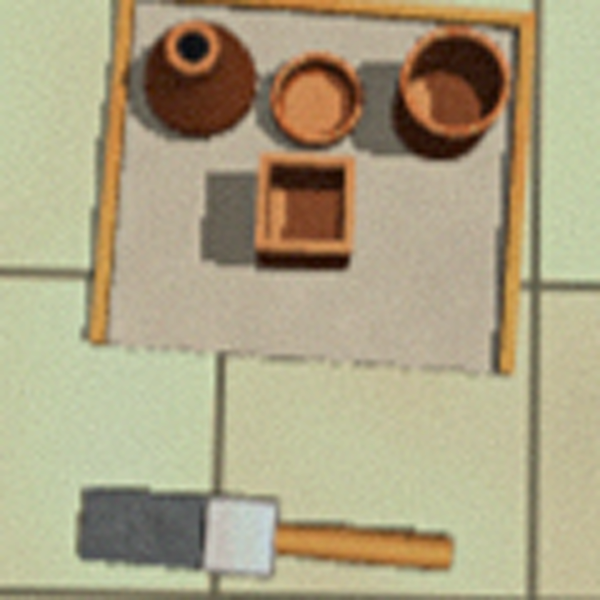

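View pics/side0c.png

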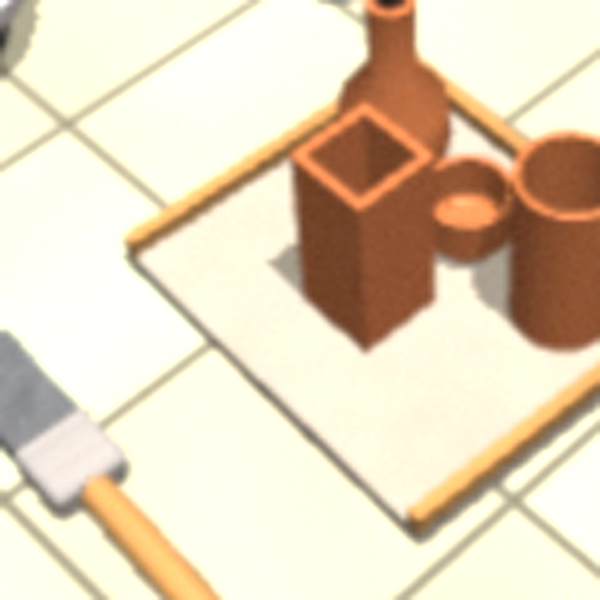

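Run:
```python
from h import *
s=dict(np.load("top0.npz")); w=cloud(s); f=s["frame"]
r=lambda x,y,h: ray(s,(x+.5)/5-.5+254,(y+.5)/5-.5+168,h)[:2].round(4)
print("ray bottle",r(192,47,.134),"beaker",r(455,79,.117),"bowl",r(317,99,.048))
sq=np.array([r(258,157,.122),r(354,155,.122),r(352,253,.122),r(258,253,.122)]);print("sq",sq.mean(0),sq)
def slab(n,c,lo,hi,rad=.04):
    p=np.concatenate([cloud(dict(np.load(k+"0.npz"))).reshape(-1,3) for k in n])
    p=p[(np.hypot(p[:,0]-c[0],p[:,1]-c[1])<rad)&(p[:,2]>lo)&(p[:,2]<hi)]
    (cx,cy),R=cv2.minEnclosingCircle(p[:,:2].astype(np.float32)); 
    return len(p),round(cx,4),round(cy,4),round(R,4),cv2.minAreaRect(p[:,:2].astype(np.float32))
for n in (["top"],["side"]):
  print(n)
  print("bottle",slab(n,(.64,.06),.125,.145)); print("beaker",slab(n,(.63,-.07),.108,.13))
  print("bowl",slab(n,(.633,-.003),.04,.06,.03)); print("sq",slab(n,(.57,.003),.115,.13))
# wheel
for n in("top","side"):
  s=dict(np.load(n+"0.npz"));w=cloud(s)
  m=(w[...,0]>.3)&(w[...,0]<.75)&(w[...,1]>.2)&(w[...,1]<.55)&(w[...,2]>.055)&(w[...,2]<.078)
  k,l,st,ce=cv2.connectedComponentsWithStats(m.astype(np.uint8)); i=1+np.argmax(st[1:,4]); p=w[l==i]
  print("wheel",st[i],cv2.minEnclosingCircle(p[:,:2].astype(np.float32)),p.mean(0), np.median(p[:,2]))
  hsv=cv2.cvtColor(s["frame"],cv2.COLOR_BGR2HSV)
  m=(w[...,0]>.3)&(w[...,0]<.65)&(w[...,1]>-.5)&(w[...,1]<-.18)&(hsv[...,1]>90)&(w[...,2]<.03)
  k,l,st,ce=cv2.connectedComponentsWithStats(m.astype(np.uint8)); i=1+np.argmax(st[1:,4]); 
  c=np.argwhere(l==i)[:,::-1].astype(float)
  P=np.array([ray(s,u,v,.015)[:2] for u,v in c]).astype(np.float32)
  print("board",st[i],cv2.minAreaRect(P),cv2.boxPoints(cv2.minAreaRect(P)))
```

```text
ray bottle [0.6405 0.0599] beaker [ 0.6315 -0.0714] bowl [ 0.6314 -0.0034]
sq [0.56555  0.001975] [[ 0.5885  0.0261]
 [ 0.5908 -0.0214]
 [ 0.5421 -0.0215]
 [ 0.5408  0.0247]]
['top']
bottle (92, 0.6414, 0.0601, 0.0131, ((0.6409227848052979, 0.059923719614744186), (0.02431599050760269, 0.024610426276922226), 46.67379379272461))
beaker (127, 0.6312, -0.0712, 0.0281, ((0.6314420104026794, -0.07112837582826614), (0.0540323369204998, 0.05303323641419411), 1.0873030424118042))
bowl (93, 0.6334, -0.0025, 0.0252, ((0.633489727973938, -0.00299203023314476), (0.04837631434202194, 0.048404425382614136), 75.24393463134766))
sq (147, 0.5669, 0.0025, 0.0326, ((0.5672867894172668, 0.0024999696761369705), (0.048972345888614655, 0.0472475066781044), 0.7248421311378479))
['side']
bottle (86, 0.6353, 0.0593, 0.0131, ((0.6355331540107727, 0.05893242359161377), (0.022251036018133163, 0.025497833266854286), 86.46770477294922))
beaker (178, 0.6267, -0.0722, 0.0289, ((0.6258724927902222, -0.07209508121013641), (0.05479571968317032, 0.054107166826725006), 14.520124435424805))
bowl (90, 0.6288, -0.0051, 0.025
[... 355 characters left out ...]
1359241 0.33864849 0.06551902] 0.06555288713338975
board [ 403  200   70   95 5668] ((0.4824174642562866, -0.33674848079681396), (0.2497638761997223, 0.17249564826488495), 4.530521392822266) [[ 0.35111302 -0.2606346 ]
 [ 0.36473846 -0.43259126]
 [ 0.6137219  -0.41286236]
 [ 0.60009646 -0.2409057 ]]
wheel [ 175  130   62   44 2088] ((0.508080780506134, 0.3401595950126648), 0.08697911351919174) [0.50489976 0.33310125 0.06420121] 0.06440618251169539
board [ 318  270  137  130 9892] ((0.47658994793891907, -0.3381895124912262), (0.25047799944877625, 0.16901728510856628), 4.526451587677002) [[ 0.3450722  -0.26382825]
 [ 0.35841095 -0.43231836]
 [ 0.6081077  -0.41255078]
 [ 0.59476894 -0.24406067]]
```

Top and side views agree to about 5 mm (I take the mean); sizes match (beaker R 28, bowl R 25, wheel R 85, board 250x170). I'll turn the jaws along world y (tool y = +x, tool z = −y, tool x = −z) and keep that throughout.

{"name": "servo_tool", "arguments": {"motion": [{"offset": [0,0,0],"roll": -10.7,"claw": 1},{"offset": [0,0,0],"roll": -10.7,"claw": 1},{"offset": [0,0,0],"roll": -1.3,"claw": 1}]}}

```text
clock: 0.48
tool_pos: [0.2602, 0.6226, 0.2261]
orientation: [-16.8, 90.0, -106.8]
force: [-0.1, -1.2, -0.7]
opening: 0.0873
```

{"name": "servo_tool", "arguments": {"motion": [{"offset": [0,0.0254,0.0517],"roll": 0,"claw": 1},{"offset": [0,0.0254,0.0517],"roll": 0,"claw": 1},{"offset": [0,0.0254,0.0517],"roll": 0,"claw": 1},{"offset": [0,0.0254,0.0517],"roll": 0,"claw": 1},{"offset": [0,0.0254,0.0517],"roll": 0,"claw": 1},{"offset": [0,0.0254,0.0517],"roll": 0,"claw": 1},{"offset": [0,0.0254,0.0517],"roll": 0,"claw": 1},{"offset": [0,0.0254,0.0517],"roll": 0,"claw": 1},{"offset": [0,0.0254,0.0517],"roll": 0,"claw": 1},{"offset": [0,0.0254,0.0517],"roll": 0,"claw": 1},{"offset": [0,0.0254,0.0517],"roll": 0,"claw": 1},{"offset": [0,0.0254,0.0517],"roll": 0,"claw": 1}]}}

```text
clock: 1.98
tool_pos: [0.5658, 0.0007, 0.2267]
orientation: [116.9, 90.0, 26.7]
force: [0.5, 0.5, 0.0]
opening: 0.0874
```

{"name": "servo_tool", "arguments": {"motion": [{"offset": [0,0,0],"roll": 0,"claw": 1},{"offset": [0,0,0],"roll": 0,"claw": 1}]}}

```text
clock: 2.22
tool_pos: [0.5651, 0.0022, 0.2262]
orientation: [-91.6, 90.0, 178.2]
force: [0.3, 0.1, -0.1]
opening: 0.0873
```

{"name": "servo_tool", "arguments": {"motion": [{"offset": [0.04,0,0],"roll": 0,"claw": 1},{"offset": [0.04,0,0],"roll": 0,"claw": 1},{"offset": [0.03,0,0],"roll": 0,"claw": 1},{"offset": [0.02,0,0],"roll": 0,"claw": 1},{"offset": [0.016,0,0],"roll": 0,"claw": 1},{"offset": [0,0,0],"roll": 0,"claw": 1},{"offset": [0,0,0],"roll": 0,"claw": 1}]}}

```text
clock: 3.1
tool_pos: [0.5658, 0.003, 0.0814]
orientation: [98.9, 89.9, 9.0]
force: [0.4, -0.6, -0.2]
opening: 0.0876
```

```bash
cat > look.py <<'E'
import sys
from plant import ctrl
from h import *
name,cam,x,y,z,r=sys.argv[1],sys.argv[2],*map(float,sys.argv[3:7])
s=ctrl.snapshot(cam); np.savez(name+".npz",**s); c=proj(s,[x,y,z]).astype(int); r=int(r)
u0,v0=max(c[0]-r,0),max(c[1]-r,0)
cr=s["frame"][v0:c[1]+r,u0:c[0]+r]
cv2.imwrite(f"pics/{name}.png",np.clip(cv2.resize(cr,None,fx=560/(2*r),fy=560/(2*r),interpolation=cv2.INTER_CUBIC)*1.4,0,255).astype(np.uint8))
o=ctrl.get_obs(); print(u0,v0,o["clock"],o["tool_pos"],o["force"],o["opening"])
E
python3 look.py g1 side .57 0 .07 70
```

```text
235 131 3.15 [0.56592671 0.00292925 0.08157242] [-0.25600936  0.64690343 -0.55578008] 0.08777904850060558
```

View pics/g1.png

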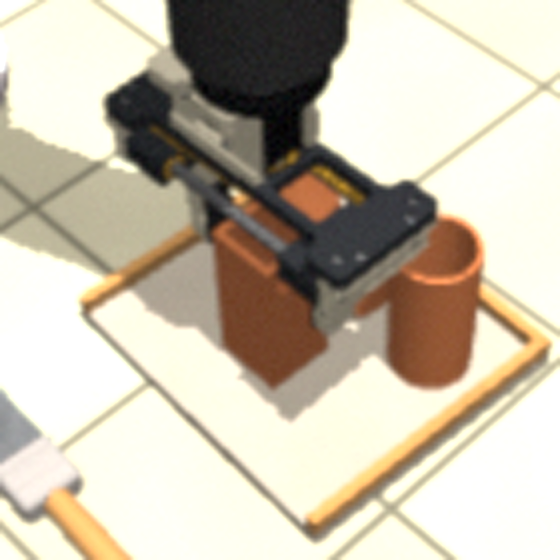

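The fingers straddle the square vase (about (270,270) in the crop), clear of the others. Close the grip and lift a little.

{"name": "servo_tool", "arguments": {"motion": [{"offset": [0,0,0],"roll": 0,"claw": 0.2},{"offset": [0,0,0],"roll": 0,"claw": 0},{"offset": [0,0,0],"roll": 0,"claw": -0.3},{"offset": [0,0,0],"roll": 0,"claw": -1},{"offset": [0,0,0],"roll": 0,"claw": -1},{"offset": [0,0,0],"roll": 0,"claw": -1},{"offset": [0,0,0],"roll": 0,"claw": -1},{"offset": [0,0,0],"roll": 0,"claw": -1}]}}

```text
clock: 4.15
tool_pos: [0.5653, 0.0025, 0.0806]
orientation: [-20.1, 90.0, -110.1]
force: [0.6, -0.2, 1.0]
opening: 0.0477
```

{"name": "servo_tool", "arguments": {"motion": [{"offset": [-0.01,0,0],"roll": 0,"claw": -1},{"offset": [-0.03,0,0],"roll": 0,"claw": -1},{"offset": [-0.04,0,0],"roll": 0,"claw": -1},{"offset": [-0.04,0,0],"roll": 0,"claw": -1},{"offset": [-0.02,0,0],"roll": 0,"claw": -1},{"offset": [0,0,0],"roll": 0,"claw": -1}]}}

```text
clock: 4.9
tool_pos: [0.566, 0.0028, 0.2225]
orientation: [109.3, 89.8, 19.3]
force: [-0.5, 0.0, -2.1]
opening: 0.0476
```

{"name": "servo_tool", "arguments": {"motion": [{"offset": [0,-0.008,0.017],"roll": 0,"claw": -1},{"offset": [0,-0.016,0.0345],"roll": 0,"claw": -1},{"offset": [0,-0.016,0.0345],"roll": 0,"claw": -1},{"offset": [0,-0.016,0.0345],"roll": 0,"claw": -1},{"offset": [0,-0.016,0.0345],"roll": 0,"claw": -1},{"offset": [0,-0.016,0.0345],"roll": 0,"claw": -1},{"offset": [0,-0.016,0.0345],"roll": 0,"claw": -1},{"offset": [0,-0.016,0.0345],"roll": 0,"claw": -1},{"offset": [0,-0.016,0.0345],"roll": 0,"claw": -1},{"offset": [0,-0.016,0.0345],"roll": 0,"claw": -1},{"offset": [0,-0.008,0.018],"roll": 0,"claw": -1},{"offset": [0,0,0],"roll": 0,"claw": -1}]}}

```text
clock: 6.4
tool_pos: [0.4034, -0.344, 0.219]
orientation: [-113.5, 89.8, 156.4]
force: [-0.2, 0.3, -2.1]
opening: 0.048
```

{"name": "servo_tool", "arguments": {"motion": [{"offset": [0.03,0,0],"roll": 0,"claw": -1},{"offset": [0.03,0,0],"roll": 0,"claw": -1},{"offset": [0.03,0,0],"roll": 0,"claw": -1},{"offset": [0.02,0,0],"roll": 0,"claw": -1},{"offset": [0.01,0,0],"roll": 0,"claw": -1},{"offset": [0.008,0,0],"roll": 0,"claw": -1},{"offset": [0.005,0,0],"roll": 0,"claw": -1},{"offset": [0,0,0],"roll": 0,"claw": -1},{"offset": [0,0,0],"roll": 0,"claw": -1}]}}

```text
clock: 7.52
tool_pos: [0.4058, -0.3432, 0.0881]
orientation: [63.9, 89.9, -26.1]
force: [-0.5, -0.6, -1.5]
opening: 0.0478
```

```bash
python3 look.py p1 side .45 -.33 .05 80
```

```text
298 253 7.575 [ 0.40573783 -0.34320945  0.08807298] [ 0.31172865 -0.35470532 -1.45970259] 0.047638546938125075
```

View pics/p1.png

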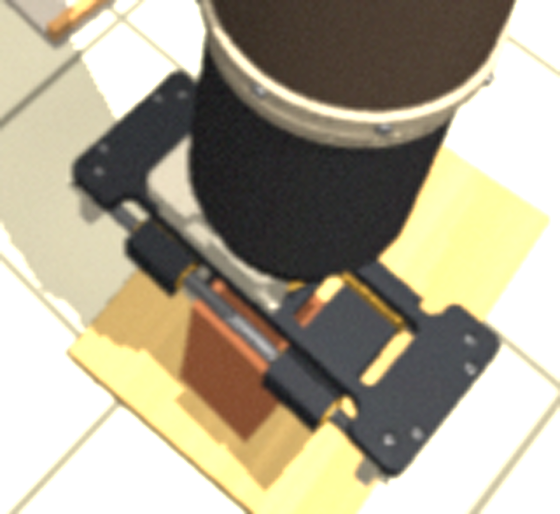

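The vase is over the board, its foot about 4 mm above it. Lower on.

{"name": "servo_tool", "arguments": {"motion": [{"offset": [0.003,0,0],"roll": 0,"claw": -1},{"offset": [0.001,0,0],"roll": 0,"claw": -1},{"offset": [0,0,0],"roll": 0,"claw": -1}]}}

```text
clock: 7.95
tool_pos: [0.4054, -0.3431, 0.0836]
orientation: [-40.6, 90.0, -130.6]
force: [-0.6, 0.3, -0.9]
opening: 0.0477
```

{"name": "servo_tool", "arguments": {"motion": [{"offset": [0.001,0,0],"roll": 0,"claw": -1},{"offset": [0,0,0],"roll": 0,"claw": -1}]}}

```text
clock: 8.2
tool_pos: [0.4055, -0.3432, 0.0835]
orientation: [35.1, 90.0, -54.9]
force: [-2.0, 2.6, 8.2]
opening: 0.048
```

{"name": "servo_tool", "arguments": {"motion": [{"offset": [0,0,0],"roll": 0,"claw": 0.2},{"offset": [0,0,0],"roll": 0,"claw": 0.5},{"offset": [0,0,0],"roll": 0,"claw": 1},{"offset": [0,0,0],"roll": 0,"claw": 1},{"offset": [0,0,0],"roll": 0,"claw": 1}]}}

```text
clock: 8.82
tool_pos: [0.4054, -0.3431, 0.0825]
orientation: [-95.2, 90.0, 174.9]
force: [0.4, -0.1, -0.9]
opening: 0.0852
```

{"name": "servo_tool", "arguments": {"motion": [{"offset": [-0.02,0,0],"roll": 0,"claw": 1},{"offset": [-0.04,0,0],"roll": 0,"claw": 1},{"offset": [-0.04,0,0],"roll": 0,"claw": 1},{"offset": [-0.037,0,0],"roll": 0,"claw": 1}]}}

```text
clock: 9.32
tool_pos: [0.4054, -0.3431, 0.221]
orientation: [60.9, 90.0, -29.1]
force: [0.7, -0.3, -0.7]
opening: 0.0878
```

{"name": "servo_tool", "arguments": {"motion": [{"offset": [0,0.028,-0.0339],"roll": 0,"claw": 1},{"offset": [0,0.028,-0.0339],"roll": 0,"claw": 1},{"offset": [0,0.028,-0.0339],"roll": 0,"claw": 1},{"offset": [0,0.028,-0.0339],"roll": 0,"claw": 1},{"offset": [0,0.028,-0.0339],"roll": 0,"claw": 1},{"offset": [0,0.028,-0.0339],"roll": 0,"claw": 1},{"offset": [0,0.028,-0.0339],"roll": 0,"claw": 1},{"offset": [0,0.028,-0.0339],"roll": 0,"claw": 1},{"offset": [0,0,0],"roll": 0,"claw": 1}]}}

```text
clock: 10.45
tool_pos: [0.6307, -0.0695, 0.2186]
orientation: [-84.8, 90.0, -174.6]
force: [-0.0, -0.3, 0.2]
opening: 0.0875
```

```bash
python3 look.py b1 side .55 -.2 .07 150
```

```text
212 106 10.5 [ 0.62967771 -0.07061957  0.21873342] [ 0.05494234 -0.0378394  -0.47421824] 0.08781486891671823
```

View pics/b1.png

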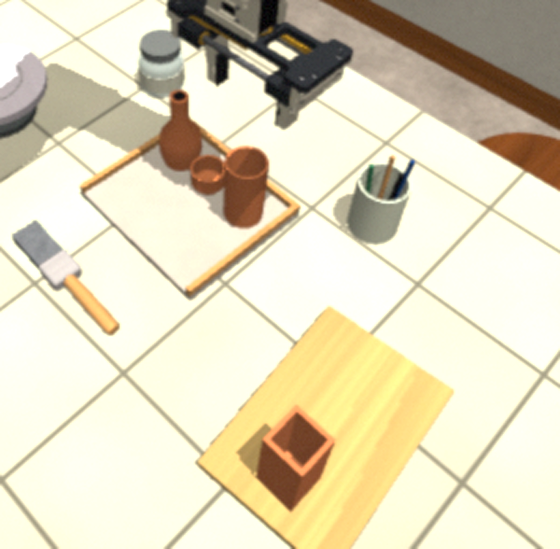

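The square vase stands upright on the board at (295,455); tray pots undisturbed. Now the beaker.

{"name": "servo_tool", "arguments": {"motion": [{"offset": [0.04,0,0],"roll": 0,"claw": 1},{"offset": [0.04,0,0],"roll": 0,"claw": 1},{"offset": [0.03,0,0],"roll": 0,"claw": 1},{"offset": [0.02,0,0],"roll": 0,"claw": 1},{"offset": [0.011,0,0],"roll": 0,"claw": 1},{"offset": [0,0,0],"roll": 0,"claw": 1}]}}

```text
clock: 11.25
tool_pos: [0.6288, -0.0723, 0.0783]
orientation: [-78.2, 89.9, -168.2]
force: [0.1, 0.1, 0.9]
opening: 0.0876
```

{"name": "servo_tool", "arguments": {"motion": [{"offset": [0,0,0],"roll": 0,"claw": 0.4},{"offset": [0,0,0],"roll": 0,"claw": 0.2},{"offset": [0,0,0],"roll": 0,"claw": 0},{"offset": [0,0,0],"roll": 0,"claw": -1},{"offset": [0,0,0],"roll": 0,"claw": -1},{"offset": [0,0,0],"roll": 0,"claw": -1},{"offset": [0,0,0],"roll": 0,"claw": -1},{"offset": [0,0,0],"roll": 0,"claw": -1}]}}

```text
clock: 12.25
tool_pos: [0.6295, -0.0718, 0.0789]
orientation: [81.9, 90.0, -8.1]
force: [-1.5, 0.5, 4.6]
opening: 0.0545
```

{"name": "servo_tool", "arguments": {"motion": [{"offset": [-0.01,0,0],"roll": 0,"claw": -1},{"offset": [-0.03,0,0],"roll": 0,"claw": -1},{"offset": [-0.04,0,0],"roll": 0,"claw": -1},{"offset": [-0.04,0,0],"roll": 0,"claw": -1},{"offset": [-0.02,0,0],"roll": 0,"claw": -1},{"offset": [0,0,0],"roll": 0,"claw": -1}]}}

```text
clock: 13.0
tool_pos: [0.6299, -0.0716, 0.22]
orientation: [103.1, 89.8, 13.1]
force: [-0.3, 0.8, -4.2]
opening: 0.0547
```

{"name": "servo_tool", "arguments": {"motion": [{"offset": [0,-0.0075,0.013],"roll": 0,"claw": -1},{"offset": [0,-0.0147,0.0266],"roll": 0,"claw": -1},{"offset": [0,-0.0147,0.0266],"roll": 0,"claw": -1},{"offset": [0,-0.0147,0.0266],"roll": 0,"claw": -1},{"offset": [0,-0.0147,0.0266],"roll": 0,"claw": -1},{"offset": [0,-0.0147,0.0266],"roll": 0,"claw": -1},{"offset": [0,-0.0147,0.0266],"roll": 0,"claw": -1},{"offset": [0,-0.0147,0.0266],"roll": 0,"claw": -1},{"offset": [0,-0.0147,0.0266],"roll": 0,"claw": -1},{"offset": [0,-0.0147,0.0266],"roll": 0,"claw": -1},{"offset": [0,-0.0075,0.013],"roll": 0,"claw": -1},{"offset": [0,0,0],"roll": 0,"claw": -1}]}}

```text
clock: 14.5
tool_pos: [0.4809, -0.3378, 0.2174]
orientation: [-113.9, 89.9, 156.0]
force: [-0.3, 0.7, -3.5]
opening: 0.0545
```

{"name": "servo_tool", "arguments": {"motion": [{"offset": [0.03,0,0],"roll": 0,"claw": -1},{"offset": [0.03,0,0],"roll": 0,"claw": -1},{"offset": [0.03,0,0],"roll": 0,"claw": -1},{"offset": [0.02,0,0],"roll": 0,"claw": -1},{"offset": [0.01,0,0],"roll": 0,"claw": -1},{"offset": [0.008,0,0],"roll": 0,"claw": -1},{"offset": [0.003,0,0],"roll": 0,"claw": -1},{"offset": [0,0,0],"roll": 0,"claw": -1},{"offset": [0,0,0],"roll": 0,"claw": -1}]}}

```text
clock: 15.62
tool_pos: [0.4825, -0.3374, 0.0882]
orientation: [67.7, 89.9, -22.3]
force: [-0.3, 0.1, -3.1]
opening: 0.0545
```

{"name": "servo_tool", "arguments": {"motion": [{"offset": [0.003,0,0],"roll": 0,"claw": -1},{"offset": [0.0025,0,0],"roll": 0,"claw": -1},{"offset": [0,0,0],"roll": 0,"claw": -1},{"offset": [0,0,0],"roll": 0,"claw": -1}]}}

```text
clock: 16.12
tool_pos: [0.4821, -0.3372, 0.082]
orientation: [-126.9, 90.0, 143.1]
force: [0.6, -0.4, -3.2]
opening: 0.0544
```

{"name": "servo_tool", "arguments": {"motion": [{"offset": [0.001,0,0],"roll": 0,"claw": -1},{"offset": [0,0,0],"roll": 0,"claw": -1}]}}

```text
clock: 16.38
tool_pos: [0.4822, -0.3373, 0.0819]
orientation: [43.0, 90.0, -46.9]
force: [-2.5, 2.1, 5.1]
opening: 0.0547
```

{"name": "servo_tool", "arguments": {"motion": [{"offset": [0,0,0],"roll": 0,"claw": 0.4},{"offset": [0,0,0],"roll": 0,"claw": 0.7},{"offset": [0,0,0],"roll": 0,"claw": 1},{"offset": [0,0,0],"roll": 0,"claw": 1},{"offset": [0,0,0],"roll": 0,"claw": 1},{"offset": [-0.02,0,0],"roll": 0,"claw": 1},{"offset": [-0.04,0,0],"roll": 0,"claw": 1},{"offset": [-0.04,0,0],"roll": 0,"claw": 1},{"offset": [-0.038,0,0],"roll": 0,"claw": 1}]}}

```text
clock: 17.5
tool_pos: [0.4821, -0.3372, 0.2205]
orientation: [59.9, 90.0, -30.1]
force: [-0.2, 0.0, 0.1]
opening: 0.0876
```

{"name": "servo_tool", "arguments": {"motion": [{"offset": [0,0.0173,-0.0441],"roll": 0,"claw": 1},{"offset": [0,0.0173,-0.0441],"roll": 0,"claw": 1},{"offset": [0,0.0173,-0.0441],"roll": 0,"claw": 1},{"offset": [0,0.0173,-0.0441],"roll": 0,"claw": 1},{"offset": [0,0.0173,-0.0441],"roll": 0,"claw": 1},{"offset": [0,0.0173,-0.0441],"roll": 0,"claw": 1},{"offset": [0,0.0173,-0.0441],"roll": 0,"claw": 1},{"offset": [0,0.0173,-0.0441],"roll": 0,"claw": 1},{"offset": [0,0.0173,-0.0441],"roll": 0,"claw": 1},{"offset": [0,0,0],"roll": 0,"claw": 1},{"offset": [0,0,0],"roll": 0,"claw": 1}]}}

```text
clock: 18.88
tool_pos: [0.6374, 0.0598, 0.2187]
orientation: [-69.2, 90.0, -159.2]
force: [-1.0, -1.3, 0.3]
opening: 0.0872
```

```bash
python3 look.py c1 side .55 -.15 .07 150
```

```text
195 92 18.925 [0.63736353 0.05929462 0.21892245] [-0.33087541  0.78067317  0.13666132] 0.08749908758531165
```

View pics/c1.png

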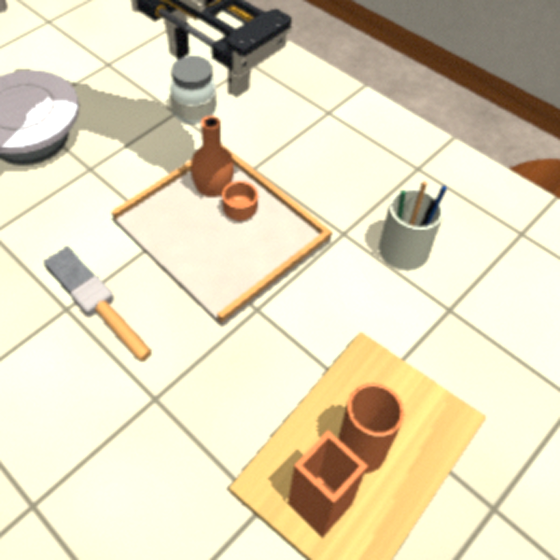

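Square (325,480) and beaker (372,425) stand on the board; bottle and bowl are alone on the tray. Now the bottle by its neck.

{"name": "servo_tool", "arguments": {"motion": [{"offset": [0.04,0,0],"roll": 0,"claw": 1},{"offset": [0.04,0,0],"roll": 0,"claw": 1},{"offset": [0.025,0,0],"roll": 0,"claw": 1},{"offset": [0.015,0,0],"roll": 0,"claw": 1},{"offset": [0.007,0,0],"roll": 0,"claw": 1},{"offset": [0,0,0],"roll": 0,"claw": 1},{"offset": [0,0,0],"roll": 0,"claw": 0.4},{"offset": [0,0,0],"roll": 0,"claw": 0},{"offset": [0,0,0],"roll": 0,"claw": -0.25},{"offset": [0,0,0],"roll": 0,"claw": -0.35},{"offset": [0,0,0],"roll": 0,"claw": -0.45},{"offset": [0,0,0],"roll": 0,"claw": -1}]}}

```text
clock: 20.42
tool_pos: [0.6376, 0.0598, 0.092]
orientation: [-61.6, 90.0, -151.6]
force: [0.4, -1.0, -0.2]
opening: 0.0335
```

{"name": "servo_tool", "arguments": {"motion": [{"offset": [0,0,0],"roll": 0,"claw": -1},{"offset": [0,0,0],"roll": 0,"claw": -1},{"offset": [0,0,0],"roll": 0,"claw": -1}]}}

```text
clock: 20.8
tool_pos: [0.6376, 0.0597, 0.092]
orientation: [-74.4, 90.0, -164.4]
force: [-0.1, 0.9, 0.3]
opening: 0.0257
```

```bash
python3 look.py d1 side .63 0.05 .07 70
```

```text
238 108 20.85 [0.63762379 0.05972341 0.09201051] [ 0.08239299  0.40573719 -1.5395054 ] 0.025475347639638043
```

View pics/d1.png

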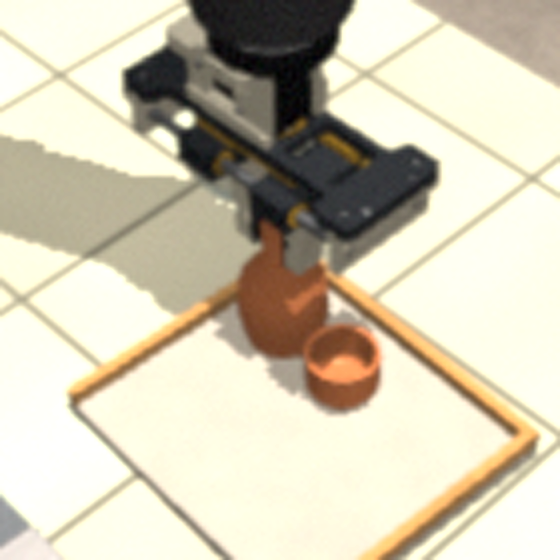

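The neck is gripped (opening 25.6 mm, as expected), the bottle upright. Carry it to the far end of the board.

{"name": "servo_tool", "arguments": {"motion": [{"offset": [-0.01,0,0],"roll": 0,"claw": -1},{"offset": [-0.03,0,0],"roll": 0,"claw": -1},{"offset": [-0.04,0,0],"roll": 0,"claw": -1},{"offset": [-0.04,0,0],"roll": 0,"claw": -1},{"offset": [-0.02,0,0],"roll": 0,"claw": -1},{"offset": [0,0,0],"roll": 0,"claw": -1}]}}

```text
clock: 21.6
tool_pos: [0.6384, 0.06, 0.2343]
orientation: [109.9, 89.8, 20.0]
force: [-0.1, 0.6, -3.5]
opening: 0.0254
```

{"name": "servo_tool", "arguments": {"motion": [{"offset": [0,-0.004,0.0195],"roll": 0,"claw": -1},{"offset": [0,-0.008,0.0392],"roll": 0,"claw": -1},{"offset": [0,-0.008,0.0392],"roll": 0,"claw": -1},{"offset": [0,-0.008,0.0392],"roll": 0,"claw": -1},{"offset": [0,-0.008,0.0392],"roll": 0,"claw": -1},{"offset": [0,-0.008,0.0392],"roll": 0,"claw": -1},{"offset": [0,-0.008,0.0392],"roll": 0,"claw": -1},{"offset": [0,-0.008,0.0392],"roll": 0,"claw": -1},{"offset": [0,-0.008,0.0392],"roll": 0,"claw": -1},{"offset": [0,-0.008,0.0392],"roll": 0,"claw": -1},{"offset": [0,-0.004,0.0195],"roll": 0,"claw": -1},{"offset": [0,0,0],"roll": 0,"claw": -1}]}}

```text
clock: 23.1
tool_pos: [0.5565, -0.3334, 0.2307]
orientation: [-109.4, 89.9, 160.4]
force: [0.5, 0.8, -2.4]
opening: 0.0253
```

{"name": "servo_tool", "arguments": {"motion": [{"offset": [0.03,0,0],"roll": 0,"claw": -1},{"offset": [0.03,0,0],"roll": 0,"claw": -1},{"offset": [0.03,0,0],"roll": 0,"claw": -1},{"offset": [0.02,0,0],"roll": 0,"claw": -1},{"offset": [0.01,0,0],"roll": 0,"claw": -1},{"offset": [0.008,0,0],"roll": 0,"claw": -1},{"offset": [0.003,0,0],"roll": 0,"claw": -1},{"offset": [0,0,0],"roll": 0,"claw": -1},{"offset": [0,0,0],"roll": 0,"claw": -1}]}}

```text
clock: 24.22
tool_pos: [0.5582, -0.3323, 0.1017]
orientation: [69.5, 89.9, -20.4]
force: [0.4, 0.1, -3.3]
opening: 0.0256
```

Target about 0.095.

{"name": "servo_tool", "arguments": {"motion": [{"offset": [0.003,0,0],"roll": 0,"claw": -1},{"offset": [0.002,0,0],"roll": 0,"claw": -1},{"offset": [0.001,0,0],"roll": 0,"claw": -1},{"offset": [0,0,0],"roll": 0,"claw": -1}]}}

```text
clock: 24.72
tool_pos: [0.5578, -0.3321, 0.095]
orientation: [50.8, 90.0, -39.2]
force: [-0.6, 0.2, -2.7]
opening: 0.0256
```

{"name": "servo_tool", "arguments": {"motion": [{"offset": [0.001,0,0],"roll": 0,"claw": -1},{"offset": [0,0,0],"roll": 0,"claw": -1}]}}

```text
clock: 24.98
tool_pos: [0.558, -0.3322, 0.095]
orientation: [54.8, 90.0, -35.2]
force: [-2.5, 1.7, 4.7]
opening: 0.0252
```

{"name": "servo_tool", "arguments": {"motion": [{"offset": [0,0,0],"roll": 0,"claw": -0.2},{"offset": [0,0,0],"roll": 0,"claw": 0.2},{"offset": [0,0,0],"roll": 0,"claw": 1},{"offset": [0,0,0],"roll": 0,"claw": 1},{"offset": [0,0,0],"roll": 0,"claw": 1},{"offset": [0,0,0],"roll": 0,"claw": 1},{"offset": [-0.02,0,0],"roll": 0,"claw": 1},{"offset": [-0.04,0,0],"roll": 0,"claw": 1},{"offset": [-0.04,0,0],"roll": 0,"claw": 1},{"offset": [-0.038,0,0],"roll": 0,"claw": 1}]}}

```text
clock: 26.22
tool_pos: [0.5578, -0.3321, 0.2335]
orientation: [64.8, 90.0, -25.2]
force: [0.9, 0.1, -1.2]
opening: 0.0878
```

```bash
python3 look.py e1 side .55 -.15 .07 150
python3 - <<'E'
from plant import ctrl
from h import *
np.savez("e1t.npz",**ctrl.snapshot("top"))
for n in("e1t","e1"):
    w=cloud(dict(np.load(n+".npz"))).reshape(-1,3)
    p=w[(np.hypot(w[:,0]-.631,w[:,1]+.004)<.04)&(w[:,2]>.042)&(w[:,2]<.055)]
    print(len(p),cv2.minEnclosingCircle(p[:,:2].astype(np.float32)))
E
```

```text
195 92 26.275 [ 0.55971928 -0.33340622  0.23961036] [ 1.45389027 -1.63238415  6.2444689 ] 0.08795566886646143
88 ((0.6330015063285828, -0.0032088360749185085), 0.024892296642065048)
111 ((0.627455472946167, -0.0032909356523305178), 0.025243796408176422)
```

View pics/e1.png

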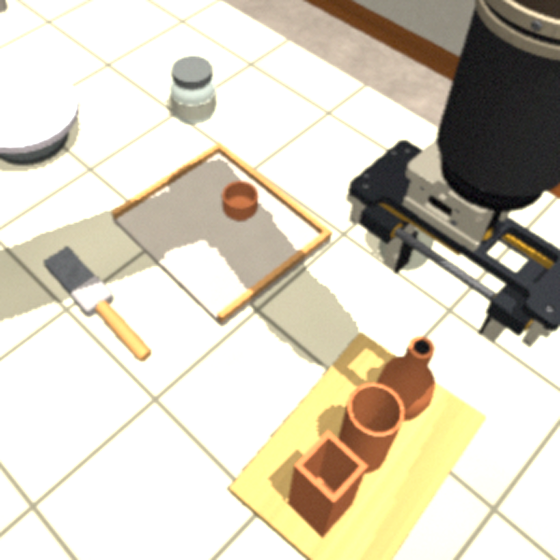

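All three stand upright on the board; the bowl is alone on the tray at (240,200), measured (0.630, −0.003).

{"name": "servo_tool", "arguments": {"motion": [{"offset": [0,0.009,-0.0411],"roll": 0,"claw": 1},{"offset": [0,0.009,-0.0411],"roll": 0,"claw": 1},{"offset": [0,0.009,-0.0411],"roll": 0,"claw": 1},{"offset": [0,0.009,-0.0411],"roll": 0,"claw": 1},{"offset": [0,0.009,-0.0411],"roll": 0,"claw": 1},{"offset": [0,0.009,-0.0411],"roll": 0,"claw": 1},{"offset": [0,0.009,-0.0411],"roll": 0,"claw": 1},{"offset": [0,0.009,-0.0411],"roll": 0,"claw": 1},{"offset": [0,0,0],"roll": 0,"claw": 1},{"offset": [0,0,0],"roll": 0,"claw": 1}]}}

```text
clock: 27.58
tool_pos: [0.6295, -0.0032, 0.2317]
orientation: [-73.8, 90.0, -163.8]
force: [-0.2, -0.4, 0.7]
opening: 0.0875
```

{"name": "servo_tool", "arguments": {"motion": [{"offset": [0.05,0,0],"roll": 0,"claw": 1},{"offset": [0.05,0,0],"roll": 0,"claw": 1},{"offset": [0.04,0,0],"roll": 0,"claw": 1},{"offset": [0.03,0,0],"roll": 0,"claw": 1},{"offset": [0.02,0,0],"roll": 0,"claw": 1},{"offset": [0.01,0,0],"roll": 0,"claw": 1},{"offset": [0.01,0,0],"roll": 0,"claw": 1},{"offset": [0,0,0],"roll": 0,"claw": 1},{"offset": [0,0,0],"roll": 0,"claw": 1}]}}

```text
clock: 28.7
tool_pos: [0.6302, -0.0032, 0.0228]
orientation: [99.6, 89.9, 9.6]
force: [0.2, 0.5, -0.8]
opening: 0.0876
```

{"name": "servo_tool", "arguments": {"motion": [{"offset": [0.004,0,0],"roll": 0,"claw": 1},{"offset": [0,0,0],"roll": 0,"claw": 0.3},{"offset": [0,0,0],"roll": 0,"claw": 0.15},{"offset": [0,0,0],"roll": 0,"claw": 0},{"offset": [0,0,0],"roll": 0,"claw": -1},{"offset": [0,0,0],"roll": 0,"claw": -1},{"offset": [0,0,0],"roll": 0,"claw": -1},{"offset": [0,0,0],"roll": 0,"claw": -1},{"offset": [0,0,0],"roll": 0,"claw": -1}]}}

```text
clock: 29.82
tool_pos: [0.6297, -0.0032, 0.0181]
orientation: [92.4, 90.0, 2.4]
force: [-0.4, 0.6, 0.0]
opening: 0.0488
```

{"name": "servo_tool", "arguments": {"motion": [{"offset": [-0.01,0,0],"roll": 0,"claw": -1},{"offset": [-0.03,0,0],"roll": 0,"claw": -1},{"offset": [-0.04,0,0],"roll": 0,"claw": -1},{"offset": [-0.04,0,0],"roll": 0,"claw": -1},{"offset": [-0.02,0,0],"roll": 0,"claw": -1},{"offset": [0,0,0],"roll": 0,"claw": -1}]}}

```text
clock: 30.58
tool_pos: [0.6307, -0.0031, 0.1606]
orientation: [103.4, 89.8, 13.5]
force: [-0.4, 1.0, -1.2]
opening: 0.0493
```

{"name": "servo_tool", "arguments": {"motion": [{"offset": [0,-0.006,-0.0172],"roll": 0,"claw": -1},{"offset": [0,-0.0119,-0.0343],"roll": 0,"claw": -1},{"offset": [0,-0.0119,-0.0343],"roll": 0,"claw": -1},{"offset": [0,-0.0119,-0.0343],"roll": 0,"claw": -1},{"offset": [0,-0.0119,-0.0343],"roll": 0,"claw": -1},{"offset": [0,-0.0119,-0.0343],"roll": 0,"claw": -1},{"offset": [0,-0.0119,-0.0343],"roll": 0,"claw": -1},{"offset": [0,-0.0119,-0.0343],"roll": 0,"claw": -1},{"offset": [0,-0.0119,-0.0343],"roll": 0,"claw": -1},{"offset": [0,-0.0119,-0.0343],"roll": 0,"claw": -1},{"offset": [0,-0.006,-0.0172],"roll": 0,"claw": -1},{"offset": [0,0,0],"roll": 0,"claw": -1}]}}

```text
clock: 32.08
tool_pos: [0.5094, 0.3407, 0.1571]
orientation: [-43.8, 89.9, -133.7]
force: [-0.7, -0.3, -0.9]
opening: 0.0491
```

{"name": "servo_tool", "arguments": {"motion": [{"offset": [0.03,0,0],"roll": 0,"claw": -1},{"offset": [0.02,0,0],"roll": 0,"claw": -1},{"offset": [0.015,0,0],"roll": 0,"claw": -1},{"offset": [0.01,0,0],"roll": 0,"claw": -1},{"offset": [0.005,0,0],"roll": 0,"claw": -1},{"offset": [0,0,0],"roll": 0,"claw": -1},{"offset": [0,0,0],"roll": 0,"claw": -1}]}}

```text
clock: 32.95
tool_pos: [0.5108, 0.3401, 0.0787]
orientation: [132.5, 89.9, 42.5]
force: [-0.4, 0.4, -0.2]
opening: 0.0491
```

```bash
python3 look.py w1 side .51 .34 .07 80
```

```text
125 67 33.0 [0.5107491  0.34010569 0.07871995] [ 0.18134327  0.34182236 -0.49681468] 0.04922416114684399
```

View pics/w1.png

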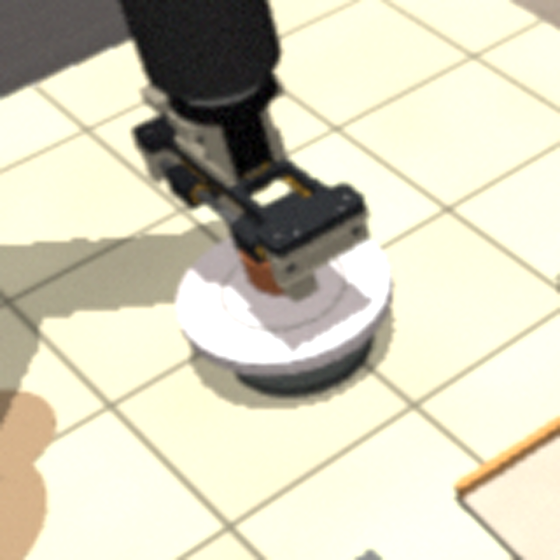

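Bowl is held over the wheel's middle. Lower to contact.

{"name": "servo_tool", "arguments": {"motion": [{"offset": [0.003,0,0],"roll": 0,"claw": -1},{"offset": [0.002,0,0],"roll": 0,"claw": -1},{"offset": [0.001,0,0],"roll": 0,"claw": -1},{"offset": [0,0,0],"roll": 0,"claw": -1},{"offset": [0,0,0],"roll": 0,"claw": -1}]}}

```text
clock: 33.62
tool_pos: [0.5105, 0.3398, 0.0721]
orientation: [110.9, 90.0, 20.9]
force: [0.1, 0.3, -0.5]
opening: 0.0491
```

{"name": "servo_tool", "arguments": {"motion": [{"offset": [0.001,0,0],"roll": 0,"claw": -1},{"offset": [0,0,0],"roll": 0,"claw": -1}]}}

```text
clock: 33.88
tool_pos: [0.5105, 0.3398, 0.0711]
orientation: [126.4, 90.0, 36.4]
force: [-0.6, 0.7, -1.1]
opening: 0.0492
```

{"name": "servo_tool", "arguments": {"motion": [{"offset": [0.001,0,0],"roll": 0,"claw": -1},{"offset": [0,0,0],"roll": 0,"claw": -1}]}}

```text
clock: 34.12
tool_pos: [0.5106, 0.3399, 0.0711]
orientation: [114.0, 90.0, 24.1]
force: [-3.3, -1.8, 7.5]
opening: 0.0488
```

{"name": "servo_tool", "arguments": {"motion": [{"offset": [0,0,0],"roll": 0,"claw": 0.3},{"offset": [0,0,0],"roll": 0,"claw": 0.6},{"offset": [0,0,0],"roll": 0,"claw": 1},{"offset": [0,0,0],"roll": 0,"claw": 1},{"offset": [0,0,0],"roll": 0,"claw": 1},{"offset": [0,0,0],"roll": 0,"claw": 1},{"offset": [-0.02,0,0],"roll": 0,"claw": 1},{"offset": [-0.04,0,0],"roll": 0,"claw": 1},{"offset": [-0.05,0,0],"roll": 0,"claw": 1},{"offset": [-0.05,0,0],"roll": 0,"claw": 1},{"offset": [0,0,0],"roll": 0,"claw": 1}]}}

```text
clock: 35.5
tool_pos: [0.5123, 0.3413, 0.2351]
orientation: [133.6, 89.5, 43.6]
force: [0.1, -0.1, -1.1]
opening: 0.0881
```

{"name": "servo_tool", "arguments": {"motion": [{"offset": [0,0.005,0.056],"roll": 0,"claw": 1},{"offset": [0,0.005,0.056],"roll": 0,"claw": 1},{"offset": [0,0.005,0.056],"roll": 0,"claw": 1},{"offset": [0,0.004,0.056],"roll": 0,"claw": 1},{"offset": [0,0.004,0.056],"roll": 0,"claw": 1},{"offset": [0,0.004,0.056],"roll": 0,"claw": 1},{"offset": [0,0.004,0.056],"roll": 0,"claw": 1},{"offset": [0,0.004,0.056],"roll": 0,"claw": 1},{"offset": [0,0.004,0.056],"roll": 0,"claw": 1},{"offset": [0,0.004,0.056],"roll": 0,"claw": 1},{"offset": [0,0.004,0.056],"roll": 0,"claw": 1},{"offset": [0,0,0.056],"roll": 0,"claw": 1}]}}

```text
clock: 37.0
tool_pos: [0.5575, -0.3339, 0.2291]
orientation: [-113.5, 89.9, 156.5]
force: [0.8, 0.3, -0.2]
opening: 0.0875
```

```bash
python3 look.py w2 side .51 .34 .07 80
python3 - <<'E'
from plant import ctrl
from h import *
np.savez("w2t.npz",**ctrl.snapshot("top"))
for n in("w2t","w2"):
    w=cloud(dict(np.load(n+".npz"))).reshape(-1,3)
    p=w[(np.hypot(w[:,0]-.51,w[:,1]-.34)<.05)&(w[:,2]>.092)&(w[:,2]<.11)]
    print(len(p),cv2.minEnclosingCircle(p[:,:2].astype(np.float32)))
    p=w[(np.hypot(w[:,0]-.51,w[:,1]-.34)<.11)&(w[:,2]>.055)&(w[:,2]<.11)]
    print(len(p),cv2.minEnclosingCircle(p[:,:2].astype(np.float32)))
E
```

```text
125 67 37.05 [ 0.55666035 -0.33942694  0.22848514] [ 3.19659534 -3.2536476   2.59754323] 0.08810875261108714
135 ((0.5140746235847473, 0.3396659195423126), 0.02557203359901905)
3447 ((0.5148116946220398, 0.33955127000808716), 0.08540436625480652)
125 ((0.5067772269248962, 0.33792242407798767), 0.02604769356548786)
2091 ((0.5083837509155273, 0.33929768204689026), 0.08712771534919739)
```

View pics/w2.png

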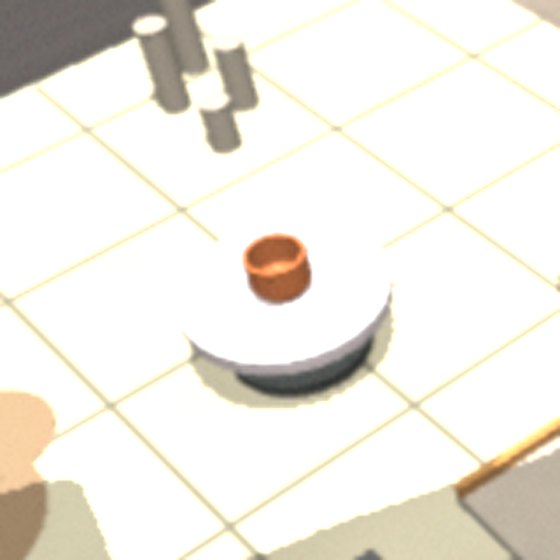

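Bowl stands upright, within about 1–2 mm of the wheel's centre in both views. Now the bottle goes back first.

{"name": "servo_tool", "arguments": {"motion": [{"offset": [0.04,0,0],"roll": 0,"claw": 1},{"offset": [0.04,0,0],"roll": 0,"claw": 1},{"offset": [0.03,0,0],"roll": 0,"claw": 1},{"offset": [0.015,0,0],"roll": 0,"claw": 1},{"offset": [0.01,0,0],"roll": 0,"claw": 1},{"offset": [0,0,0],"roll": 0,"claw": 1},{"offset": [0,0,0],"roll": 0,"claw": 1}]}}

```text
clock: 37.98
tool_pos: [0.5584, -0.3324, 0.0962]
orientation: [68.6, 89.9, -21.3]
force: [0.1, -0.3, 0.8]
opening: 0.0879
```

{"name": "servo_tool", "arguments": {"motion": [{"offset": [0.0005,0,0],"roll": 0,"claw": 0.3},{"offset": [0,0,0],"roll": 0,"claw": -0.1},{"offset": [0,0,0],"roll": 0,"claw": -0.3},{"offset": [0,0,0],"roll": 0,"claw": -0.4},{"offset": [0,0,0],"roll": 0,"claw": -1},{"offset": [0,0,0],"roll": 0,"claw": -1},{"offset": [0,0,0],"roll": 0,"claw": -1},{"offset": [0,0,0],"roll": 0,"claw": -1},{"offset": [0,0,0],"roll": 0,"claw": -1}]}}

```text
clock: 39.1
tool_pos: [0.5577, -0.3322, 0.0945]
orientation: [-136.6, 90.0, 133.4]
force: [0.3, -0.5, -0.5]
opening: 0.0259
```

{"name": "servo_tool", "arguments": {"motion": [{"offset": [-0.01,0,0],"roll": 0,"claw": -1},{"offset": [-0.03,0,0],"roll": 0,"claw": -1},{"offset": [-0.04,0,0],"roll": 0,"claw": -1},{"offset": [-0.04,0,0],"roll": 0,"claw": -1},{"offset": [-0.02,0,0],"roll": 0,"claw": -1},{"offset": [0,0,0],"roll": 0,"claw": -1}]}}

```text
clock: 39.85
tool_pos: [0.5585, -0.3324, 0.2368]
orientation: [74.0, 89.8, -16.0]
force: [0.4, -0.4, -2.9]
opening: 0.0254
```

{"name": "servo_tool", "arguments": {"motion": [{"offset": [0,0.004,-0.0196],"roll": 0,"claw": -1},{"offset": [0,0.008,-0.0392],"roll": 0,"claw": -1},{"offset": [0,0.008,-0.0392],"roll": 0,"claw": -1},{"offset": [0,0.008,-0.0392],"roll": 0,"claw": -1},{"offset": [0,0.008,-0.0392],"roll": 0,"claw": -1},{"offset": [0,0.008,-0.0392],"roll": 0,"claw": -1},{"offset": [0,0.008,-0.0392],"roll": 0,"claw": -1},{"offset": [0,0.008,-0.0392],"roll": 0,"claw": -1},{"offset": [0,0.008,-0.0392],"roll": 0,"claw": -1},{"offset": [0,0.008,-0.0392],"roll": 0,"claw": -1},{"offset": [0,0.004,-0.0196],"roll": 0,"claw": -1},{"offset": [0,0,0],"roll": 0,"claw": -1}]}}

```text
clock: 41.35
tool_pos: [0.637, 0.0614, 0.2332]
orientation: [-75.9, 89.9, -165.8]
force: [0.8, -0.6, -3.2]
opening: 0.0252
```

{"name": "servo_tool", "arguments": {"motion": [{"offset": [0.03,0,0],"roll": 0,"claw": -1},{"offset": [0.03,0,0],"roll": 0,"claw": -1},{"offset": [0.03,0,0],"roll": 0,"claw": -1},{"offset": [0.02,0,0],"roll": 0,"claw": -1},{"offset": [0.015,0,0],"roll": 0,"claw": -1},{"offset": [0.008,0,0],"roll": 0,"claw": -1},{"offset": [0.003,0,0],"roll": 0,"claw": -1},{"offset": [0,0,0],"roll": 0,"claw": -1},{"offset": [0,0,0],"roll": 0,"claw": -1}]}}

```text
clock: 42.48
tool_pos: [0.638, 0.06, 0.0993]
orientation: [105.4, 89.9, 15.4]
force: [-0.5, -0.5, -1.6]
opening: 0.0256
```

Target z ≈ 0.0917, xy (0.6376, 0.0597).

{"name": "servo_tool", "arguments": {"motion": [{"offset": [0.003,0,0],"roll": 0,"claw": -1},{"offset": [0.002,0,0],"roll": 0,"claw": -1},{"offset": [0.001,0,0],"roll": 0,"claw": -1},{"offset": [0.001,0,0],"roll": 0,"claw": -1},{"offset": [0,0,0],"roll": 0,"claw": -1}]}}

```text
clock: 43.1
tool_pos: [0.6376, 0.0599, 0.0916]
orientation: [80.3, 90.0, -9.7]
force: [0.5, 0.2, -2.1]
opening: 0.0257
```

{"name": "servo_tool", "arguments": {"motion": [{"offset": [0.001,0,0],"roll": 0,"claw": -1},{"offset": [0,0,0],"roll": 0,"claw": -1}]}}

```text
clock: 43.35
tool_pos: [0.6378, 0.0599, 0.0915]
orientation: [87.1, 90.0, -2.8]
force: [-2.6, 0.8, 5.0]
opening: 0.0255
```

{"name": "servo_tool", "arguments": {"motion": [{"offset": [0,0,0],"roll": 0,"claw": -0.2},{"offset": [0,0,0],"roll": 0,"claw": 0.2},{"offset": [0,0,0],"roll": 0,"claw": 1},{"offset": [0,0,0],"roll": 0,"claw": 1},{"offset": [0,0,0],"roll": 0,"claw": 1},{"offset": [0,0,0],"roll": 0,"claw": 1},{"offset": [-0.02,0,0],"roll": 0,"claw": 1},{"offset": [-0.04,0,0],"roll": 0,"claw": 1},{"offset": [-0.04,0,0],"roll": 0,"claw": 1},{"offset": [-0.038,0,0],"roll": 0,"claw": 1}]}}

```text
clock: 44.6
tool_pos: [0.6375, 0.0598, 0.23]
orientation: [103.7, 90.0, 13.7]
force: [1.0, 0.6, -0.2]
opening: 0.0875
```

{"name": "servo_tool", "arguments": {"motion": [{"offset": [0,-0.0173,0.0441],"roll": 0,"claw": 1},{"offset": [0,-0.0173,0.0441],"roll": 0,"claw": 1},{"offset": [0,-0.0173,0.0441],"roll": 0,"claw": 1},{"offset": [0,-0.0173,0.0441],"roll": 0,"claw": 1},{"offset": [0,-0.0173,0.0441],"roll": 0,"claw": 1},{"offset": [0,-0.0173,0.0441],"roll": 0,"claw": 1},{"offset": [0,-0.0173,0.0441],"roll": 0,"claw": 1},{"offset": [0,-0.0173,0.0441],"roll": 0,"claw": 1},{"offset": [0,-0.0173,0.0441],"roll": 0,"claw": 1},{"offset": [0,0,0],"roll": 0,"claw": 1},{"offset": [0,0,0],"roll": 0,"claw": 1}]}}

```text
clock: 45.98
tool_pos: [0.4819, -0.3372, 0.2285]
orientation: [167.8, 90.0, 77.7]
force: [0.8, 0.6, 1.4]
opening: 0.0876
```

```bash
python3 look.py r1 side .55 -.15 .07 150
```

```text
195 92 46.025 [ 0.48218844 -0.33669253  0.22856717] [ 0.78688162 -0.24519193  0.15082608] 0.08780635135940339
```

View pics/r1.png

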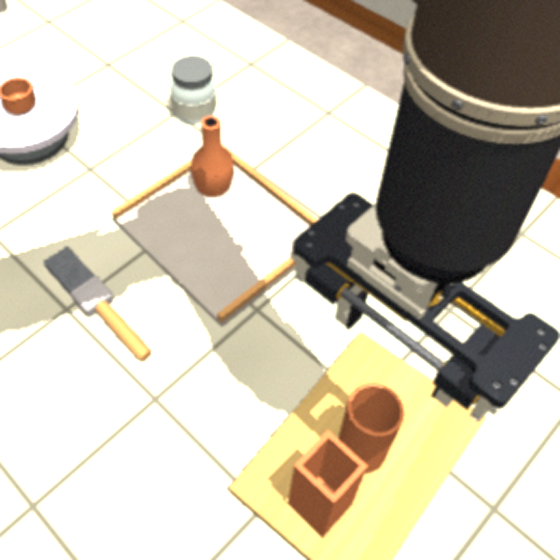

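The bottle is back at the same pixels as before ((211,123) top). Now the beaker.

{"name": "servo_tool", "arguments": {"motion": [{"offset": [0.04,0,0],"roll": 0,"claw": 1},{"offset": [0.04,0,0],"roll": 0,"claw": 1},{"offset": [0.03,0,0],"roll": 0,"claw": 1},{"offset": [0.02,0,0],"roll": 0,"claw": 1},{"offset": [0.016,0,0],"roll": 0,"claw": 1},{"offset": [0,0,0],"roll": 0,"claw": 1},{"offset": [0,0,0],"roll": 0,"claw": 1}]}}

```text
clock: 46.9
tool_pos: [0.4828, -0.3371, 0.0834]
orientation: [61.0, 89.9, -28.9]
force: [0.4, 0.0, 0.3]
opening: 0.0876
```

{"name": "servo_tool", "arguments": {"motion": [{"offset": [0,0,0],"roll": 0,"claw": 0.4},{"offset": [0,0,0],"roll": 0,"claw": 0.3},{"offset": [0,0,0],"roll": 0,"claw": 0.2},{"offset": [0,0,0],"roll": 0,"claw": -1},{"offset": [0,0,0],"roll": 0,"claw": -1},{"offset": [0,0,0],"roll": 0,"claw": -1},{"offset": [0,0,0],"roll": 0,"claw": -1},{"offset": [0,0,0],"roll": 0,"claw": -1}]}}

```text
clock: 47.9
tool_pos: [0.4821, -0.3372, 0.0827]
orientation: [39.0, 90.0, -50.9]
force: [-1.6, -0.9, 3.0]
opening: 0.0546
```

{"name": "servo_tool", "arguments": {"motion": [{"offset": [-0.01,0,0],"roll": 0,"claw": -1},{"offset": [-0.03,0,0],"roll": 0,"claw": -1},{"offset": [-0.04,0,0],"roll": 0,"claw": -1},{"offset": [-0.04,0,0],"roll": 0,"claw": -1},{"offset": [-0.02,0,0],"roll": 0,"claw": -1},{"offset": [0,0,0],"roll": 0,"claw": -1}]}}

```text
clock: 48.65
tool_pos: [0.4827, -0.3372, 0.2242]
orientation: [76.7, 89.8, -13.3]
force: [0.4, -0.3, -3.8]
opening: 0.0547
```

{"name": "servo_tool", "arguments": {"motion": [{"offset": [0,0.0075,-0.013],"roll": 0,"claw": -1},{"offset": [0,0.0147,-0.0266],"roll": 0,"claw": -1},{"offset": [0,0.0147,-0.0266],"roll": 0,"claw": -1},{"offset": [0,0.0147,-0.0266],"roll": 0,"claw": -1},{"offset": [0,0.0147,-0.0266],"roll": 0,"claw": -1},{"offset": [0,0.0147,-0.0266],"roll": 0,"claw": -1},{"offset": [0,0.0147,-0.0266],"roll": 0,"claw": -1},{"offset": [0,0.0147,-0.0266],"roll": 0,"claw": -1},{"offset": [0,0.0147,-0.0266],"roll": 0,"claw": -1},{"offset": [0,0.0147,-0.0266],"roll": 0,"claw": -1},{"offset": [0,0.0075,-0.013],"roll": 0,"claw": -1},{"offset": [0,0,0],"roll": 0,"claw": -1}]}}

```text
clock: 50.15
tool_pos: [0.6291, -0.0704, 0.221]
orientation: [-87.4, 89.9, -177.3]
force: [-0.2, 0.1, -2.7]
opening: 0.0548
```

{"name": "servo_tool", "arguments": {"motion": [{"offset": [0.03,0,0],"roll": 0,"claw": -1},{"offset": [0.03,0,0],"roll": 0,"claw": -1},{"offset": [0.03,0,0],"roll": 0,"claw": -1},{"offset": [0.02,0,0],"roll": 0,"claw": -1},{"offset": [0.015,0,0],"roll": 0,"claw": -1},{"offset": [0.008,0,0],"roll": 0,"claw": -1},{"offset": [0.003,0,0],"roll": 0,"claw": -1},{"offset": [0,0,0],"roll": 0,"claw": -1},{"offset": [0,0,0],"roll": 0,"claw": -1}]}}

```text
clock: 51.28
tool_pos: [0.6296, -0.0716, 0.0873]
orientation: [94.8, 89.9, 4.8]
force: [0.8, 0.3, -3.5]
opening: 0.0547
```

{"name": "servo_tool", "arguments": {"motion": [{"offset": [0.003,0,0],"roll": 0,"claw": -1},{"offset": [0.002,0,0],"roll": 0,"claw": -1},{"offset": [0.001,0,0],"roll": 0,"claw": -1},{"offset": [0.001,0,0],"roll": 0,"claw": -1},{"offset": [0,0,0],"roll": 0,"claw": -1}]}}

```text
clock: 51.9
tool_pos: [0.6294, -0.0717, 0.0798]
orientation: [73.3, 90.0, -16.7]
force: [-0.5, -0.3, -2.0]
opening: 0.0549
```

{"name": "servo_tool", "arguments": {"motion": [{"offset": [0.001,0,0],"roll": 0,"claw": -1},{"offset": [0,0,0],"roll": 0,"claw": -1}]}}

```text
clock: 52.15
tool_pos: [0.6296, -0.0717, 0.0798]
orientation: [78.2, 89.9, -11.7]
force: [-2.8, 0.8, 6.1]
opening: 0.0547
```

{"name": "servo_tool", "arguments": {"motion": [{"offset": [0,0,0],"roll": 0,"claw": 0.4},{"offset": [0,0,0],"roll": 0,"claw": 0.7},{"offset": [0,0,0],"roll": 0,"claw": 1},{"offset": [0,0,0],"roll": 0,"claw": 1},{"offset": [0,0,0],"roll": 0,"claw": 1},{"offset": [-0.02,0,0],"roll": 0,"claw": 1},{"offset": [-0.04,0,0],"roll": 0,"claw": 1},{"offset": [-0.04,0,0],"roll": 0,"claw": 1},{"offset": [-0.04,0,0],"roll": 0,"claw": 1}]}}

```text
clock: 53.28
tool_pos: [0.6291, -0.0717, 0.2199]
orientation: [-52.8, 90.0, -142.8]
force: [0.9, -0.8, 0.3]
opening: 0.0879
```

{"name": "servo_tool", "arguments": {"motion": [{"offset": [0,-0.028,0.0339],"roll": 0,"claw": 1},{"offset": [0,-0.028,0.0339],"roll": 0,"claw": 1},{"offset": [0,-0.028,0.0339],"roll": 0,"claw": 1},{"offset": [0,-0.028,0.0339],"roll": 0,"claw": 1},{"offset": [0,-0.028,0.0339],"roll": 0,"claw": 1},{"offset": [0,-0.028,0.0339],"roll": 0,"claw": 1},{"offset": [0,-0.028,0.0339],"roll": 0,"claw": 1},{"offset": [0,-0.028,0.0339],"roll": 0,"claw": 1},{"offset": [0,0,0],"roll": 0,"claw": 1},{"offset": [0,0,0],"roll": 0,"claw": 1}]}}

```text
clock: 54.52
tool_pos: [0.4053, -0.343, 0.2186]
orientation: [83.8, 90.0, -6.3]
force: [-0.8, 0.0, -0.3]
opening: 0.0875
```

```bash
python3 look.py r2 side .55 -.15 .07 150
```

```text
195 92 54.575 [ 0.40567937 -0.34272084  0.21861481] [ 0.05152021 -0.88736484 -0.60942315] 0.08740145997263106
```

View pics/r2.png

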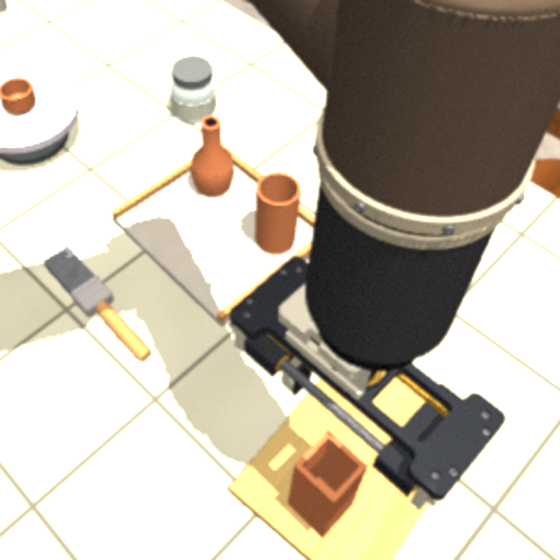

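Beaker is back upright on the tray at (278,212). Now the square vase.

{"name": "servo_tool", "arguments": {"motion": [{"offset": [0.04,0,0],"roll": 0,"claw": 1},{"offset": [0.04,0,0],"roll": 0,"claw": 1},{"offset": [0.03,0,0],"roll": 0,"claw": 1},{"offset": [0.015,0,0],"roll": 0,"claw": 1},{"offset": [0.01,0,0],"roll": 0,"claw": 1},{"offset": [0,0,0],"roll": 0,"claw": 1},{"offset": [0,0,0],"roll": 0,"claw": 1}]}}

```text
clock: 55.45
tool_pos: [0.406, -0.3432, 0.0845]
orientation: [62.5, 89.9, -27.4]
force: [0.3, 0.1, -0.3]
opening: 0.0879
```

{"name": "servo_tool", "arguments": {"motion": [{"offset": [0,0,0],"roll": 0,"claw": 0.3},{"offset": [0,0,0],"roll": 0,"claw": 0.15},{"offset": [0,0,0],"roll": 0,"claw": 0},{"offset": [0,0,0],"roll": 0,"claw": -1},{"offset": [0,0,0],"roll": 0,"claw": -1},{"offset": [0,0,0],"roll": 0,"claw": -1},{"offset": [0,0,0],"roll": 0,"claw": -1},{"offset": [0,0,0],"roll": 0,"claw": -1}]}}

```text
clock: 56.45
tool_pos: [0.4054, -0.343, 0.0836]
orientation: [43.8, 90.0, -46.2]
force: [-0.1, -0.0, 0.2]
opening: 0.0481
```

{"name": "servo_tool", "arguments": {"motion": [{"offset": [-0.01,0,0],"roll": 0,"claw": -1},{"offset": [-0.03,0,0],"roll": 0,"claw": -1},{"offset": [-0.04,0,0],"roll": 0,"claw": -1},{"offset": [-0.04,0,0],"roll": 0,"claw": -1},{"offset": [-0.02,0,0],"roll": 0,"claw": -1},{"offset": [0,0,0],"roll": 0,"claw": -1}]}}

```text
clock: 57.2
tool_pos: [0.406, -0.3432, 0.2254]
orientation: [70.0, 89.8, -20.0]
force: [-0.3, 0.6, -3.0]
opening: 0.0478
```

{"name": "servo_tool", "arguments": {"motion": [{"offset": [0,0.008,-0.0175],"roll": 0,"claw": -1},{"offset": [0,0.016,-0.0345],"roll": 0,"claw": -1},{"offset": [0,0.016,-0.0345],"roll": 0,"claw": -1},{"offset": [0,0.016,-0.0345],"roll": 0,"claw": -1},{"offset": [0,0.016,-0.0345],"roll": 0,"claw": -1},{"offset": [0,0.016,-0.0345],"roll": 0,"claw": -1},{"offset": [0,0.016,-0.0345],"roll": 0,"claw": -1},{"offset": [0,0.016,-0.0345],"roll": 0,"claw": -1},{"offset": [0,0.016,-0.0345],"roll": 0,"claw": -1},{"offset": [0,0.016,-0.0345],"roll": 0,"claw": -1},{"offset": [0,0.008,-0.0175],"roll": 0,"claw": -1},{"offset": [0,0,0],"roll": 0,"claw": -1}]}}

```text
clock: 58.7
tool_pos: [0.5649, 0.0034, 0.2223]
orientation: [-78.1, 89.9, -168.0]
force: [0.3, 0.8, -2.1]
opening: 0.048
```

{"name": "servo_tool", "arguments": {"motion": [{"offset": [0.03,0,0],"roll": 0,"claw": -1},{"offset": [0.03,0,0],"roll": 0,"claw": -1},{"offset": [0.03,0,0],"roll": 0,"claw": -1},{"offset": [0.02,0,0],"roll": 0,"claw": -1},{"offset": [0.015,0,0],"roll": 0,"claw": -1},{"offset": [0.008,0,0],"roll": 0,"claw": -1},{"offset": [0.003,0,0],"roll": 0,"claw": -1},{"offset": [0,0,0],"roll": 0,"claw": -1},{"offset": [0,0,0],"roll": 0,"claw": -1}]}}

```text
clock: 59.82
tool_pos: [0.5656, 0.0028, 0.0882]
orientation: [103.7, 89.9, 13.7]
force: [0.2, 0.0, -2.7]
opening: 0.0483
```

{"name": "servo_tool", "arguments": {"motion": [{"offset": [0.003,0,0],"roll": 0,"claw": -1},{"offset": [0.002,0,0],"roll": 0,"claw": -1},{"offset": [0.001,0,0],"roll": 0,"claw": -1},{"offset": [0.001,0,0],"roll": 0,"claw": -1},{"offset": [0,0,0],"roll": 0,"claw": -1}]}}

```text
clock: 60.45
tool_pos: [0.5653, 0.0026, 0.0806]
orientation: [78.7, 90.0, -11.2]
force: [0.6, 0.1, -1.8]
opening: 0.048
```

{"name": "servo_tool", "arguments": {"motion": [{"offset": [0.001,0,0],"roll": 0,"claw": -1},{"offset": [0,0,0],"roll": 0,"claw": -1}]}}

```text
clock: 60.7
tool_pos: [0.5654, 0.0026, 0.0805]
orientation: [78.1, 90.0, -11.8]
force: [-3.1, 0.5, 7.1]
opening: 0.048
```

Contact. Release, rise, and move back towards the board side so the view is clear.

{"name": "servo_tool", "arguments": {"motion": [{"offset": [0,0,0],"roll": 0,"claw": 0.2},{"offset": [0,0,0],"roll": 0,"claw": 0.5},{"offset": [0,0,0],"roll": 0,"claw": 1},{"offset": [0,0,0],"roll": 0,"claw": 1},{"offset": [0,0,0],"roll": 0,"claw": 1},{"offset": [-0.02,0,0],"roll": 0,"claw": 1},{"offset": [-0.04,0,0],"roll": 0,"claw": 1},{"offset": [-0.04,0,0],"roll": 0,"claw": 1},{"offset": [-0.04,0,0],"roll": 0,"claw": 1}]}}

```text
clock: 61.82
tool_pos: [0.565, 0.0026, 0.2209]
orientation: [-131.9, 90.0, 138.2]
force: [0.2, 0.6, 0.0]
opening: 0.0875
```

{"name": "servo_tool", "arguments": {"motion": [{"offset": [0,-0.014,0.04],"roll": 0,"claw": 1},{"offset": [0,-0.014,0.04],"roll": 0,"claw": 1},{"offset": [0,-0.014,0.04],"roll": 0,"claw": 1},{"offset": [0,-0.014,0.04],"roll": 0,"claw": 1},{"offset": [0,-0.014,0.04],"roll": 0,"claw": 1},{"offset": [0,-0.014,0.04],"roll": 0,"claw": 1},{"offset": [0,-0.014,0.04],"roll": 0,"claw": 1},{"offset": [0,-0.014,0.04],"roll": 0,"claw": 1},{"offset": [0,0,0],"roll": 0,"claw": 1},{"offset": [0,0,0],"roll": 0,"claw": 1},{"offset": [0,0,0],"roll": 0,"claw": 1}]}}

```text
clock: 63.2
tool_pos: [0.4536, -0.3168, 0.2196]
orientation: [116.6, 90.0, 26.6]
force: [0.1, 0.2, -0.3]
opening: 0.0875
```

```bash
python3 look.py f1 top .57 .1 .07 130
python3 - <<'E'
from h import *
a=dict(np.load("top0.npz"));b=dict(np.load("f1.npz"))
def sl(s,c,lo,hi,rad=.04):
    p=cloud(s).reshape(-1,3);p=p[(np.hypot(p[:,0]-c[0],p[:,1]-c[1])<rad)&(p[:,2]>lo)&(p[:,2]<hi)]
    return np.round(cv2.minAreaRect(p[:,:2].astype(np.float32))[0],4),len(p)
for n,c,lo,hi in(("bottle",(.64,.06),.125,.145),("beaker",(.63,-.07),.108,.13),("sq",(.567,.0025),.115,.13),("bowl",(.513,.34),.092,.11)):
    print(n,sl(a,c,lo,hi) if n!="bowl" else "",sl(b,c,lo,hi))
E
```

```text
146 78 63.25 [ 0.45368233 -0.31668101  0.21962205] [ 0.37541885  0.36646327 -0.21098746] 0.08774936701355382
bottle (array([0.6409, 0.0599]), 92) (array([0.6406, 0.06  ]), 94)
beaker (array([ 0.6314, -0.0711]), 127) (array([ 0.6309, -0.0711]), 127)
sq (array([0.5673, 0.0025]), 147) (array([0.5682, 0.0025]), 151)
bowl  (array([0.5141, 0.3398]), 136)
```

View pics/f1.png

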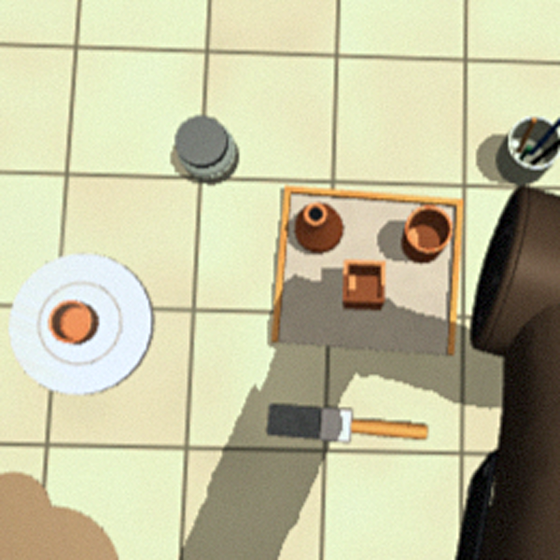

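All pots are within about 1 mm of their starting positions, the bowl is centred, and the bystanders are untouched. Hand in.

```bash
python3 -c "
from plant import ctrl
print(ctrl.close_job())"
```

```text
the job is handed in; nothing more can be done
None
```

I moved the square vase, beaker and bottle vase to the plywood board and stood the bowl on the banding wheel. I then put the three pots back on the tray in the order bottle, beaker, square vase, and handed the job in at about 63 s of the 146 s.

**Pots:** in the last top view each one is within about 1 mm of its starting position, upright and released.

**Bowl:** it stands upright about 1–2 mm from the wheel's centre, in both views.

**Bystanders:** the jar, pencil pot and brush look untouched in the last picture. I did not measure their positions.

**Disagreement:** the top and side cameras differed from each other by about 5 mm in x, so I used the mean for grasping. The before/after check of the pots compares the top view with itself, so that difference cancels out. The hand-in gave no verdict.

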